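Load a speaker driver into a shuttered tester

TASK

Load the driver for testing: hold the tester's spring-closed orange flap open by pressing its yellow paddle down with one fingertip, and meanwhile, with the other fingertip, push the blue carrier by its upright tab along the lane under the flap until it is fully home against the back stop. Then let go so that the flap closes over the carrier behind the driver. Only push the carrier, never lift it, and leave the cup, dispenser and bin where they stand.

Things in the scene. Friction and masses are not known exactly. Their poses are not given: they have to be found in the camera images.
- tester: Fixed tester: aluminium plate 330 x 150 mm, top 10 mm above the table, with a straight lane leading into a white chamber (clear roof, 82 mm wide, top 63 mm above the table, walls from x 10 to 114). Origin: at table height below the middle of the mouth, on the lane's centre line; x along the lane into the chamber, away from the robot; y left; z up. Carrier stop inside at x 48.
- mouth (a point): Middle of the mouth, on the lane floor (10 mm above the table), in the plane of the orange flap (tester x 0 to 4 mm). Axes as the tester's. The lane lies before it, x -177 to 0, 46 mm wide between black guides whose tops are 17 mm above the table. Closed, the flap spans y -28 to 28 and 18 to 50 mm above the table: it clears the carrier's plate by 2 mm but bars the driver.
- hinge (a point): Point on the flap's hinge line, level with the mouth: tester x 0, y 38, 40 mm above the table. The line runs parallel to the lane (so pushing the carrier at the flap does not open it), in two bearings 14 mm wide, 48 mm high over the table, at tester x -200 and -12. The flap is on the lane's side of it, the paddle, one piece with the flap, on the other side.
- home (a point): Point fixed to the tester, on the lane floor (10 mm above the table) 30 mm inside the mouth: where the carrier's origin is when the carrier is fully home. Axes as the tester's.
- flap (a joint): Angle of the flap with its paddle, rad: 0 closed (spring shut), 0.85 fully open (hard stop). Pressing the paddle down opens it: the mouth side rises. The driver passes under it from about 0.6 up; 0.65 to 0.8 is a good opening. The spring resists with about 2 N at the paddle's middle at the start and 5 to 6 N wide open, and shuts the flap when released.
- paddle (a point): Middle of the yellow paddle's top face; moves with it. Strip 165 mm long beside the lane, tester x -195 to -30, 21 to 51 mm from the hinge line, 4 mm thick. This point is 73 mm to the left of the lane's centre line. Closed it is 51 mm above the table, the strip sloping up outward by 0.245 rad; at flap 0.7 it is 26 mm up, sloping down by 0.455 rad. Press it anywhere; a tip can slide along it.
- carrier: Loose blue carrier, about 0.14 kg, in the lane, driver towards the mouth. Origin: on its underside below the driver's centre; x towards its nose, z up. Plate 42 mm wide, 6 mm thick, x -78 to 18. On it a fixed dark green round driver, 36 mm in diameter, its front level with the nose, its top 18 mm above the underside. At the rear the upright push tab.
- tab (a point): On the carrier: middle of the push tab's rear face, 78 mm behind the carrier's origin, 20 mm above the underside; axes as the carrier's. The tab is 10 mm thick, 40 mm wide, its top 46 mm above the table. When the carrier is home the tab stays outside, this face 48 mm before the mouth.
- cup: Bystander: dark green round ear cup, 60 mm in diameter, 44 mm high, loose. Origin: centre of its underside.
- dispenser: Bystander: white dispenser bottle with steel cap, 52 mm in diameter, 110 mm high, loose. Origin: centre of its underside.
- bin: Bystander: small open blue bin, 110 x 80 mm, 45 mm high, loose. Origin: centre of its underside.
Mind the look-alikes: they are no part of the job. Leave any brown or red look-alike of the carrier alone.

How it is judged (in metres and radians):
On the way, in this order (a step that is already met when the one before it is completed fails the run):
1. a finger holds the flap open while the carrier is still outside the mouth (value of joint flap above 0.45 rad and contact force between the fingers and tester above 0.3 N and x of carrier in the frame of home below -0.042 m), for 0.1 s.
2. the driver goes under the flap while a finger holds the flap open (value of joint flap above 0.45 rad and contact force between the fingers and tester above 0.3 N and x of carrier in the frame of home above -0.032 m).
At the end, for the whole second after the job is handed in: The carrier lies flat and at rest in the lane with its origin within 6 mm of its home place along the lane (8 mm overall), the flap closed to within 0.06 rad, the robot clear (x of carrier in the frame of home between -0.006 and 0.005 m and distance between carrier and home below 0.008 m and angle between carrier's own z axis and vertical below 0.06 rad and linear speed of carrier below 0.01 m/s and value of joint flap below 0.06 rad); the robot touches nothing.
It fails at once if the carrier is lifted or tipped (raised more than 8 mm or tilted more than 0.2 rad) (height (world z) of carrier above 0.018 m or angle between carrier's own z axis and vertical above 0.2 rad).
It fails at once if the cup is moved more than 20 mm (distance of cup from where it was at the start of the episode above 0.02 m).
It fails at once if the dispenser is moved more than 20 mm (distance of dispenser from where it was at the start of the episode above 0.02 m).
It fails at once if the bin is moved more than 20 mm (distance of bin from where it was at the start of the episode above 0.02 m).
It also fails if it takes over 48 s, if anything falls off the work surface, if the arm or the gripper's body presses on something with over 40 N, if the wrist force passes 120 N, or if a joint passes its speed limit or range.

ROBOT

A 6-joint arm with a two-finger parallel gripper is mounted at the origin on the work surface. World frame = base frame: x ahead of the robot, y to its left, z up, the work surface at z = 0. Lengths are in mm, angles in rad, forces in N, time in s.
With the tool pointing down it reaches from about 275 to 750 mm from the base axis. Payload 10.2 kg.
Tool frame: the origin (TCP) lies between the finger pads; the fingertips stand 19 mm ahead of it and the grasp point (between the pads) is the TCP; x points along the fingers, y is the direction in which the jaws open and shut, and the axes are right-handed (so a half turn about x gives the same grasp; the last joint's range is limited). The gripper opens to 85 mm and grips with 20 to 120 N. Pads are 22 mm wide; open, the fingers measure 114 mm over their backs; the gripper's body (76 mm by 85 mm) begins 54 mm behind the grasp point. The pads swing forward as they close: fully open they stand 13 mm farther back than shut.
Start: joints at [-1.364, 0.313, 1.498, -0, 1.331, -0.223], TCP at [218.75, -477.263, 250.294] pointing down, gripper open.
Joint ranges: [-2.94, 2.94], [-0.97, 2.17], [0.19, 2.56], [-1.23, 4.37], [0.02, 3.11], [-2.88, 2.88]. Speed limits (rad/s): [2.39, 2.39, 3.01, 3.14, 3.14, 3.14].

INTERFACE

Orientations are given as a unit quaternion [w, x, y, z].
In Python, from rig import ctrl, optics, workorder gives the robot as it stands.
- The arm moves only by the shell command python3 -m pendant 'ROWS' [OPENING] [FORCE]. ROWS is JSON, one flat list of numbers, 6 for each row, row after row: the shift along the tool's x, y, z each as a share of 25 cm, from -1 to 1, then the turn, a rotation vector about the tool's x, y, z each as a share of pi rad, from -1 to 1. In form: [tx, ty, tz, rx, ry, rz, tx, ty, tz, rx, ry, rz, ...]. A call has 1 to 12 rows; each row is the pose to reach, as a shift and turn from the pose measured when the call began, along the tool's axes at that moment, turning the shorter way round; what a row does not reach only later rows make up. A row lasts 1/12 s, in which the tool goes at most 41.7 mm and 7.16 degrees, less where a joint would pass 70% of its speed; a pose out of reach is approached as far as the arm can. A call with a number of a shift or a turn outside -1 to 1 is refused whole. A call with a gripper value outside its range is refused whole. OPENING is the opening, from -1 (shut) to 1 (fully open), set as the call begins (- or left out, the last holds). The fingers move at their own pace and stop on an object; FORCE is the grip in N (left out, the last holds). Time passes only in rows, so rows that repeat a pose let the fingers close. It gives the time, the measured TCP pose, the force and the opening at its end, in the units of the state.
- ctrl.sense(): the state, without advancing time (a new reading comes with each control period).
- optics.capture(name): name is "scene" or "top" or "wrist"; returns the picture (400x640x3 uint8, red, green, blue); there is no depth.
- optics.camera_info(name): a dict with "camera_matrix" (3x3 intrinsics, pixels), "eye" and "rotation" of the camera in the world; the wrist camera has in their place "T_tool_cam" (4x4, takes a point from camera to tool coordinates, whose origin is the TCP and whose axes are the tool frame's). Camera axes: x right, y up, looking along -z (the intrinsics and any distortion apply to the point x, -y, -z); pixel columns grow to the right and rows downward; lengths in mm; the calibration is good to about 2 mm. A picture is of the moment at which its call begins: read the wrist's pose just before it. camera_info takes no time and is no camera call.
- workorder.finish_job(): hands the job in, once; it reports no verdict.
The state is a dict: "time_s": time; "joints": joint angles; "dq": joint speeds; "tau": joint torques, N m; "eef_pos": TCP position; "ee_rot": TCP orientation; "force": force on the tool from outside, world axes, zero at the start; "wrist_torque": the same for the moment, N m; "grip_width": opening from 0.0 (shut) to 1.0 (fully open).
Only numpy, scipy, OpenCV 4.12 (cv2) and the standard library are available. Lean on these libraries where they do the work, as an engineer would, in place of code of your own. Each camera call takes 0.05 s, during which the arm holds its last target.

## Working session

There is one attempt and no reset: what is moved stays moved. The work goes in short steps, Python scripts to look and compute and a shell command to move; the robot and the scene stay as the last step left them, time stands still between calls to the robot, and variables do not carry over. Pictures are saved under pics/ and viewed, and the job is handed in when it is done.

```bash
ls; mkdir -p pics; python3 - <<'E'
from rig import ctrl, optics
import cv2
s=ctrl.sense();print(s)
for n in("scene","top"):
    im=optics.capture(n);cv2.imwrite(f"pics/{n}0.png",im[:,:,::-1]);i=optics.camera_info(n);print(n,i)
print(optics.camera_info("wrist"))
E
```

```text
pics
{'time_s': 0.0, 'joints': array([-1.36439578e+00,  3.13444198e-01,  1.49846122e+00,  5.31074390e-06,
        1.33101805e+00, -2.23386717e-01]), 'dq': array([ 1.94035328e-03,  2.30290669e-04, -3.58950688e-05,  4.35205983e-04,
       -7.39095469e-04, -2.18200829e-03]), 'tau': array([-3.56035940e-03, -4.12275660e+01, -2.59746069e+01, -3.45626195e-04,
        4.23746940e-03,  4.87172457e-06]), 'eef_pos': array([ 218.70039899, -477.00845199,  249.72895141]), 'ee_rot': array([ 0.15031498,  0.69084844,  0.15125594, -0.6908368 ]), 'force': array([ 0.32243664,  0.54498446, -0.10190952]), 'wrist_torque': array([-0.00985495, -0.03835721,  0.04687314]), 'grip_width': 0.9983009302258056}
scene {'camera_matrix': array([[444.82975224,   0.        , 317.85591411],
       [  0.        , 444.82975224, 198.43359482],
       [  0.        ,   0.        ,   1.        ]]), 'eye': array([1097.39454369, -374.07024765,  526.51332271]), 'rotation': array([0.79805994, 0.4222242 , 0.19760031, 0.38181301])}
top {'camera_matrix': array([[442.45059255,   0.        , 317.27149642],
       [  0.        , 442.45059255, 195.51778848],
       [  0.        ,   0.        ,   1.        ]]), 'eye': array([ 416.75321772,   53.94923905, 1040.28111712]), 'rotation': array([-0.69642606, -0.05929665,  0.05283952,  0.7132199 ])}
{'camera_matrix': array([[358.0065399 ,   0.        , 321.32536566],
       [  0.        , 358.0065399 , 194.1594371 ],
       [  0.        ,   0.        ,   1.        ]]), 'T_tool_cam': array([[-5.15554924e-05,  2.70144688e-01, -9.62819737e-01,
        -1.23174393e+02],
       [ 9.99999864e-01, -4.85208371e-04, -1.89684468e-04,
         1.89855209e+00],
       [-5.18410447e-04, -9.62819616e-01, -2.70144626e-01,
        -6.84995546e+01],
       [ 0.00000000e+00,  0.00000000e+00,  0.00000000e+00,
         1.00000000e+00]])}
```

View pics/scene0.png

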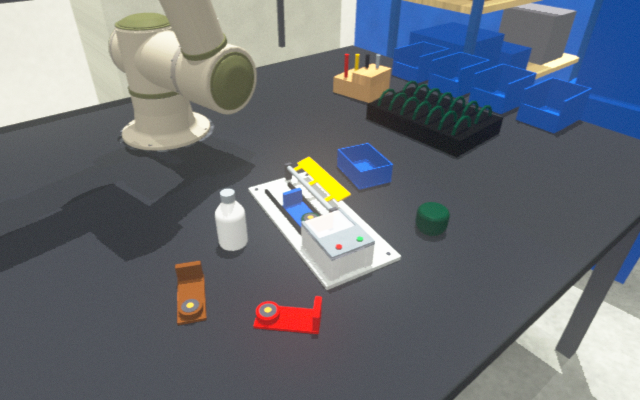

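View pics/top0.png

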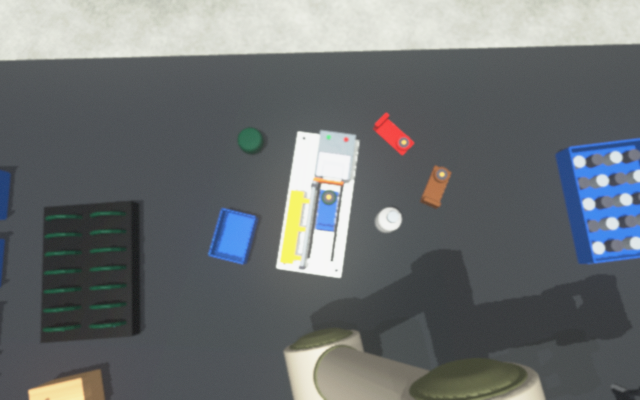

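The top view shows the tester in the middle (plate corners about (299,132), (358,140), (341,276), (278,268)), carrier at (328,200), flap at (328,182), yellow paddle at (294,227). The bin is left, the bottle right at (388,220). Now I'll measure them.

```bash
cat > h.py <<'E'
import numpy as np, cv2
from scipy.spatial.transform import Rotation as R
from rig import ctrl, optics
def quat(q): return R.from_quat([q[1],q[2],q[3],q[0]])
def cam(n,s=None):
    i=optics.camera_info(n);K=i["camera_matrix"]
    if n=="wrist":
        s=s or ctrl.sense();T=i["T_tool_cam"];Rt=quat(s["ee_rot"]).as_matrix()
        return K,Rt@T[:3,3]+s["eef_pos"],Rt@T[:3,:3]
    return K,np.array(i["eye"]),quat(i["rotation"]).as_matrix()
def ray(c,u,v):
    K,e,Rm=c;d=np.array([(u-K[0,2])/K[0,0],-(v-K[1,2])/K[1,1],-1]);return e,Rm@d
def onz(c,u,v,z):
    e,d=ray(c,u,v);return e+d*(z-e[2])/d[2]
def proj(c,p):
    K,e,Rm=c;q=Rm.T@(np.asarray(p)-e);return np.array([K[0,2]-K[0,0]*q[0]/q[2],K[1,2]+K[1,1]*q[1]/q[2]])
E
python3 - <<'E'
from h import *
im=cv2.imread("pics/top0.png");c=cam("top")
cv2.imwrite("pics/topz.png",cv2.resize(im[120:290,200:420],None,fx=3.5,fy=3.5,interpolation=cv2.INTER_CUBIC))
im=cv2.imread("pics/scene0.png")
cv2.imwrite("pics/scenez.png",cv2.resize(im[140:290,200:410],None,fx=3.7,fy=3.7,interpolation=cv2.INTER_CUBIC))
for u,v in[(299,132),(358,140),(341,276),(278,268)]: print(onz(c,u,v,10))
E
```

```text
[738.19548977 102.02996258  10.        ]
[714.52046364 -39.51311296  10.        ]
[393.83890049  11.43370043  10.        ]
[415.23058809 155.67209188  10.        ]
```

```bash
sleep 0
```

```text
(no output)
```

View pics/topz.png

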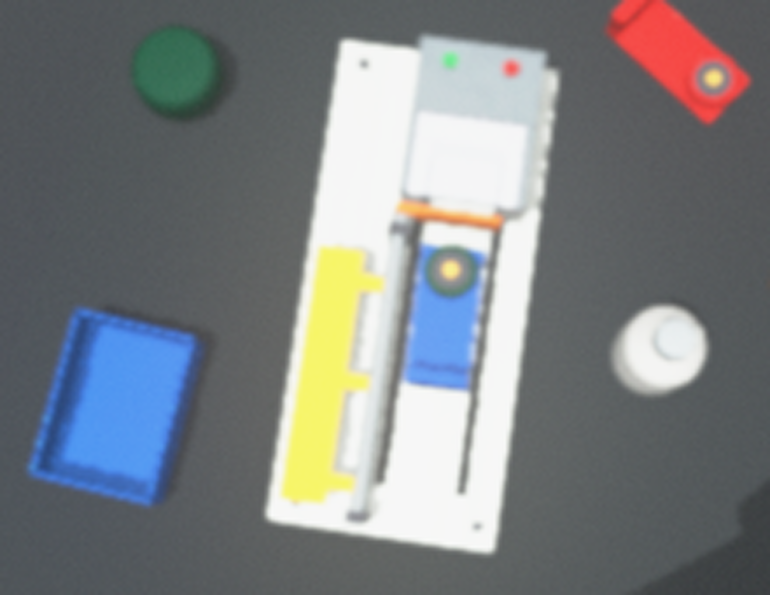

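View pics/scenez.png

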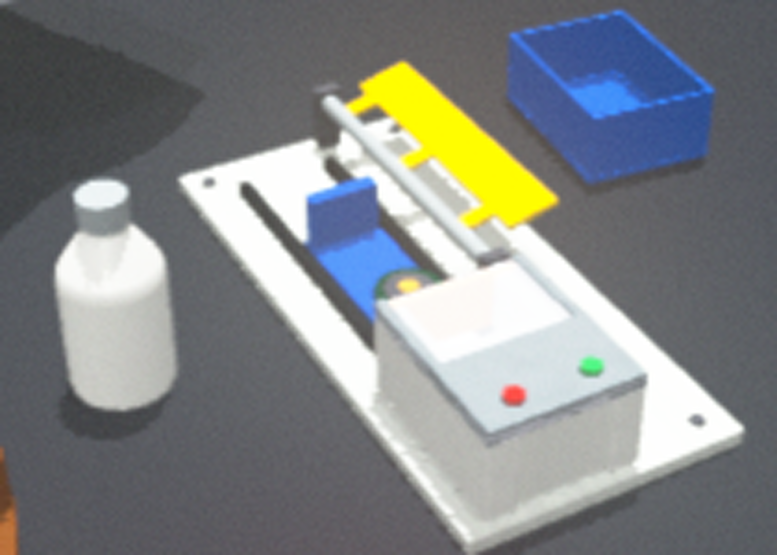

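```bash
cat > fit.py <<'E'
from h import *
from scipy.optimize import least_squares
ct=cam("top");cs=cam("scene")
t=lambda u,v:((u+.5)/3.5+199.5,(v+.5)/3.5+119.5)
s=lambda u,v:((u+.5)/3.7+199.5,(v+.5)/3.7+139.5)
def pad(x,r): f=.245; return [x,38+r*np.cos(f)-2.3*np.sin(f),40+r*np.sin(f)+2.3*np.cos(f)]
obs=[(ct,t(320,247),pad(-30,51)),(ct,t(283,498),pad(-195,51)),(ct,t(322,500),pad(-195,21)),(ct,t(366,250),pad(-30,21)),
(ct,t(400,208),[2,28,50]),(ct,t(502,222),[2,-28,50]),(ct,t(461,492),[-177,-24,17]),
(cs,s(404,62),pad(-195,51)),(cs,s(557,198),pad(-30,51)),(cs,s(512,228),pad(-30,21)),(cs,s(246,185),[-177,-25,17])]
def tw(p,q): c,s_=np.cos(p[2]),np.sin(p[2]);return np.array([p[0]+c*q[0]-s_*q[1],p[1]+s_*q[0]+c*q[1],q[2]])
def res(p): return np.concatenate([proj(c,tw(p,q))-uv for c,uv,q in obs])
r=least_squares(res,[600,40,-.16],loss="soft_l1");p=r.x
print(p);print(res(p).reshape(-1,2).round(1))
def inv(w): d=w[:2]-p[:2];c,s_=np.cos(p[2]),np.sin(p[2]);return (c*d[0]+s_*d[1]).round(1),(-s_*d[0]+c*d[1]).round(1)
if __name__=="__main__":
    for u,v in[(299,132),(358,140),(341,276),(278,268)]: print("plate",inv(onz(ct,u,v,10)))
    print("driver",inv(onz(ct,*t(450,270),28)))
    print("tab near edge top",[inv(onz(ct,*t(*q),46)) for q in((407,382),(468,388))], "low z16:",[inv(onz(ct,*t(*q),16)) for q in((407,382),(468,388))])
    print("tab scene top",[inv(onz(cs,*s(*q),46)) for q in((308,199),(374,180))])
    print("bottle",inv(onz(ct,*t(672,340),110)), "bin",inv(onz(ct,*t(160,500),0)),inv(onz(ct,*t(200,335),45)))
E
python3 fit.py
```

```text
[ 6.07348426e+02  3.06630098e+01 -1.57927869e-01]
[[-0.5 -1.3]
 [-0.7 -0. ]
 [ 1.4  1.2]
 [-0.8  0. ]
 [ 4.4 -0.2]
 [-0.4 -1. ]
 [-0.9  0.6]
 [-0.3  0.5]
 [ 0.3  0.6]
 [-0.6 -0.1]
 [-0.3 -0.4]]
plate (np.float64(118.0), np.float64(91.1))
plate (np.float64(116.9), np.float64(-52.4))
plate (np.float64(-207.8), np.float64(-52.6))
plate (np.float64(-209.4), np.float64(93.2))
driver (np.float64(-32.5), np.float64(0.3))
tab near edge top [(np.float64(-111.2), np.float64(18.0)), (np.float64(-109.8), np.float64(-21.3))] low z16: [(np.float64(-108.8), np.float64(18.8)), (np.float64(-107.3), np.float64(-21.7))]
tab scene top [(np.float64(-105.9), np.float64(-19.4)), (np.float64(-105.0), np.float64(19.4))]
bottle (np.float64(-70.0), np.float64(-138.4)) bin (np.float64(-207.3), np.float64(171.5)) (np.float64(-98.9), np.float64(155.0))
```

```bash
cat > go.py <<'E'
import sys
from fit import *
# usage: go.py tx ty z  -> shares
def target(tx,ty,z,sgn):
    pos=tw(p,[tx,ty,z]); y=sgn*np.array([-np.sin(p[2]),np.cos(p[2]),0]); x=np.array([0,0,-1.]); 
    return pos,np.stack([x,y,np.cross(x,y)],1)
def shares(tx,ty,z,sgn):
    st=ctrl.sense();Rm=quat(st["ee_rot"]).as_matrix();pos,Rt=target(tx,ty,z,sgn)
    d=Rm.T@(pos-st["eef_pos"]);rv=R.from_matrix(Rm.T@Rt).as_rotvec()
    print("tcp tester",inv(st["eef_pos"]),st["eef_pos"][2].round(1),"t",round(st["time_s"],2),"F",st["force"].round(1),"gw",round(st["grip_width"],3))
    print(sgn,"shift/250",(d/250).round(4),"rot/pi",(rv/np.pi).round(4),"R",Rm.round(2).tolist())
a=list(map(float,sys.argv[1:4]))
for g in ([int(sys.argv[4])] if len(sys.argv)>4 else (1,-1)): shares(*a,g)
E
python3 go.py -137 37 200 | tail -4
```

```text
tcp tester (np.float64(-304.0), np.float64(-562.5)) 249.8 t 0.1 F [0.3 0.1 0.4] gw 1.002
1 shift/250 [ 0.2014 -1.6252 -1.8854] rot/pi [-8.129e-01 -5.000e-04  0.000e+00] R [[-0.0, 0.42, -0.91], [0.0, -0.91, -0.42], [-1.0, -0.0, -0.0]]
tcp tester (np.float64(-304.0), np.float64(-562.5)) 249.8 t 0.1 F [0.3 0.1 0.4] gw 1.002
-1 shift/250 [ 0.2014 -1.6252 -1.8854] rot/pi [0.1871 0.     0.0004] R [[-0.0, 0.42, -0.91], [0.0, -0.91, -0.42], [-1.0, -0.0, -0.0]]
```

```bash
python3 -m pendant '[0,-0.85,-1,0.187,0,0,0,-0.85,-1,0.187,0,0,0,-0.85,-1,0.187,0,0,0,-0.85,-1,0.187,0,0,0,-0.85,-1,0.187,0,0,0,-0.85,-1,0.187,0,0,0,-0.85,-1,0.187,0,0,0,-0.85,-1,0.187,0,0,0,-0.85,-1,0.187,0,0]' 0.55; python3 go.py -137 37 200 -1|tail -2
```

```text
time_s: 0.85
eef_pos: [359.0, -174.2, 250.1]
ee_rot: [-0.054, 0.705, -0.052, -0.705]
force: [0.8, -1.3, -0.4]
grip_width: 0.779
tcp tester (np.float64(-213.0), np.float64(-241.3)) 250.1 t 0.85 F [ 0.8 -1.3 -0.4] gw 0.779
-1 shift/250 [ 0.2036 -1.1105 -0.3121] rot/pi [0.0023 0.     0.0009] R [[0.0, -0.15, -0.99], [0.0, -0.99, 0.15], [-1.0, -0.0, 0.0]]
```

```bash
python3 -m pendant '[0.2,-1,-0.31,0.002,0,0,0.2,-1,-0.31,0.002,0,0,0.2,-1,-0.31,0.002,0,0,0.2,-1,-0.31,0.002,0,0,0.2,-1,-0.31,0.002,0,0,0.2,-1,-0.31,0.002,0,0,0.2,-1,-0.31,0.002,0,0,0.2,-1,-0.31,0.002,0,0]'; python3 go.py -137 37 150 -1|tail -2
```

```text
time_s: 1.52
eef_pos: [473.7, 64.6, 199.5]
ee_rot: [0.055, -0.704, 0.053, 0.706]
force: [0.4, -0.6, -0.3]
grip_width: 0.774
tcp tester (np.float64(-137.3), np.float64(12.5)) 199.5 t 1.52 F [ 0.4 -0.6 -0.3] gw 0.774
-1 shift/250 [ 0.1982 -0.0975 -0.0023] rot/pi [0.0016 0.0007 0.0011] R [[-0.0, -0.15, -0.99], [0.0, -0.99, 0.15], [-1.0, -0.0, 0.0]]
```

```bash
python3 -m pendant '[0.1,-0.098,-0.002,0.0016,0,0.001,0.1,-0.098,-0.002,0.0016,0,0.001,0.1,-0.098,-0.002,0.0016,0,0.001]'; python3 - <<'E'
from h import *
im=optics.capture("wrist");cv2.imwrite("pics/w1.png",im[:,:,::-1])
im=optics.capture("scene");cv2.imwrite("pics/s1.png",cv2.resize(im[100:300,180:420,::-1],None,fx=3.2,fy=3))
E
python3 go.py -137 37 90 -1|tail -2
```

```text
time_s: 1.77
eef_pos: [477.3, 88.7, 173.7]
ee_rot: [0.055, -0.703, 0.055, 0.707]
force: [-0.4, 0.2, 0.5]
grip_width: 0.777
tcp tester (np.float64(-136.7), np.float64(36.2)) 175.1 t 1.87 F [-0.5 -0.5  0.5] gw 0.773
-1 shift/250 [ 0.3404 -0.0033  0.0007] rot/pi [-0.0002  0.0005 -0.    ] R [[-0.0, -0.16, -0.99], [0.0, -0.99, 0.16], [-1.0, 0.0, 0.0]]
```

View pics/w1.png

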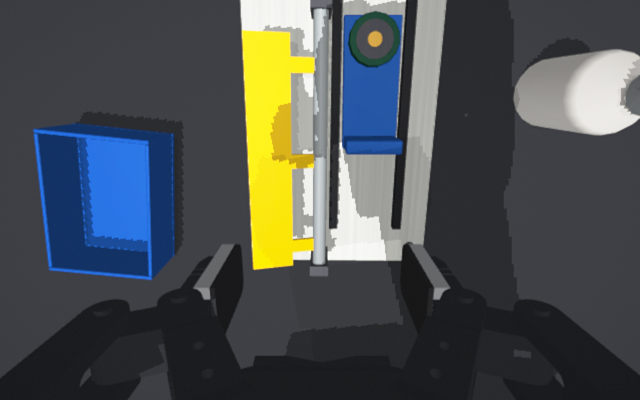

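View pics/s1.png

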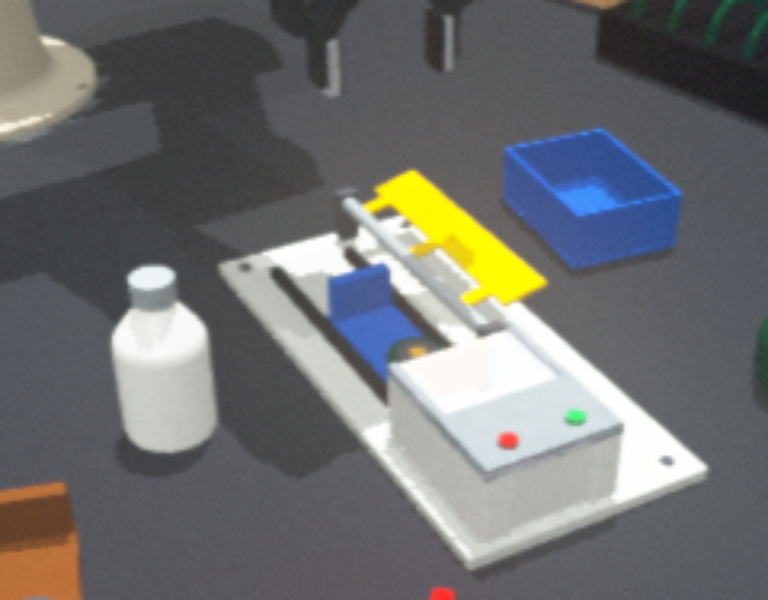

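```bash
python3 - <<'E'
from fit import *
c=cam("wrist")
for n,(u,v),z in[("tab rear top L",(346,153),46),("tab R",(403,153),46),("driver",(375,39),28),("guide end R",(396,229),17),("guide end L",(334,229),17),("hinge",(320,150),45),("pad far",(291,31),40+21*.243+2),("bear",(319,275),48)]:
    print(n,inv(onz(c,u,v,z)))
print("pad near outer",inv(onz(c,254,269,54.6)),"exp -195,86.9"); print("far inner",inv(onz(c,291,31,47.3)),"exp -30,57.8")
# fingertip in tool frame by pixel: at depth x=+15
i=optics.camera_info("wrist");T=i["T_tool_cam"];K=i["camera_matrix"]
for u,v in((242,245),(218,245),(403,245),(425,245),(195,292),(447,292)):
    d=T[:3,:3]@np.array([(u-K[0,2])/K[0,0],-(v-K[1,2])/K[1,1],-1]);e=T[:3,3]
    for X in(10,18): print((u,v),X,(e+d*(X-e[0])/d[0]).round(1))
E
```

```text
[ 6.07348426e+02  3.06630098e+01 -1.57927869e-01]
[[-0.5 -1.3]
 [-0.7 -0. ]
 [ 1.4  1.2]
 [-0.8  0. ]
 [ 4.4 -0.2]
 [-0.4 -1. ]
 [-0.9  0.6]
 [-0.3  0.5]
 [ 0.3  0.6]
 [-0.6 -0.1]
 [-0.3 -0.4]]
tab rear top L (np.float64(-107.8), np.float64(17.1))
tab R (np.float64(-107.8), np.float64(-23.3))
driver (np.float64(-30.6), np.float64(-2.9))
guide end R (np.float64(-176.7), np.float64(-28.1))
guide end L (np.float64(-176.7), np.float64(24.0))
hinge (np.float64(-105.8), np.float64(35.5))
pad far (np.float64(-28.3), np.float64(54.1))
bear (np.float64(-202.7), np.float64(36.4))
pad near outer (np.float64(-194.1), np.float64(85.2)) exp -195,86.9
far inner (np.float64(-28.4), np.float64(54.1)) exp -30,57.8
(242, 245) 10 [ 10.  -30.3 -10.9]
(242, 245) 18 [ 18.  -32.2  -7.4]
(218, 245) 10 [ 10.  -40.  -10.9]
(218, 245) 18 [ 18.  -42.5  -7.4]
(403, 245) 10 [ 10.   34.5 -11. ]
(403, 245) 18 [18.  36.5 -7.4]
(425, 245) 10 [ 10.   43.3 -11. ]
(425, 245) 18 [18.  45.8 -7.5]
(195, 292) 10 [ 10.  -51.2  10.4]
(195, 292) 18 [ 18.  -54.4  15.2]
(447, 292) 10 [10.  54.2 10.3]
(447, 292) 18 [18.  57.4 15.1]
```

```bash
python3 -m pendant '[0.15,0.004,0,0,0,0,0.3,0.004,0,0,0,0,0.36,0.004,0,0,0,0,0.36,0.004,0,0,0,0]'; python3 go.py -137 35 60 -1|tail -2; python3 - <<'E'
from h import *
im=optics.capture("wrist");cv2.imwrite("pics/w2.png",im[:,:,::-1])
im=optics.capture("scene");cv2.imwrite("pics/s2.png",cv2.resize(im[100:300,180:420,::-1],None,fx=3.2,fy=3))
E
```

```text
time_s: 2.2
eef_pos: [476.4, 85.8, 82.9]
ee_rot: [0.057, -0.703, 0.057, 0.707]
force: [-0.6, 0.1, -0.3]
grip_width: 0.777
tcp tester (np.float64(-138.0), np.float64(33.9)) 82.9 t 2.2 F [-0.6  0.1 -0.3] gw 0.777
-1 shift/250 [ 0.0917 -0.0046 -0.0046] rot/pi [-0.0007  0.002  -0.0002] R [[-0.01, -0.16, -0.99], [0.0, -0.99, 0.16], [-1.0, 0.0, 0.01]]
```

View pics/w2.png

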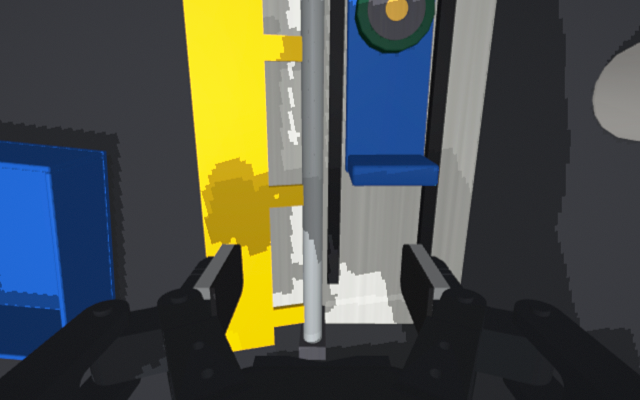

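View pics/s2.png

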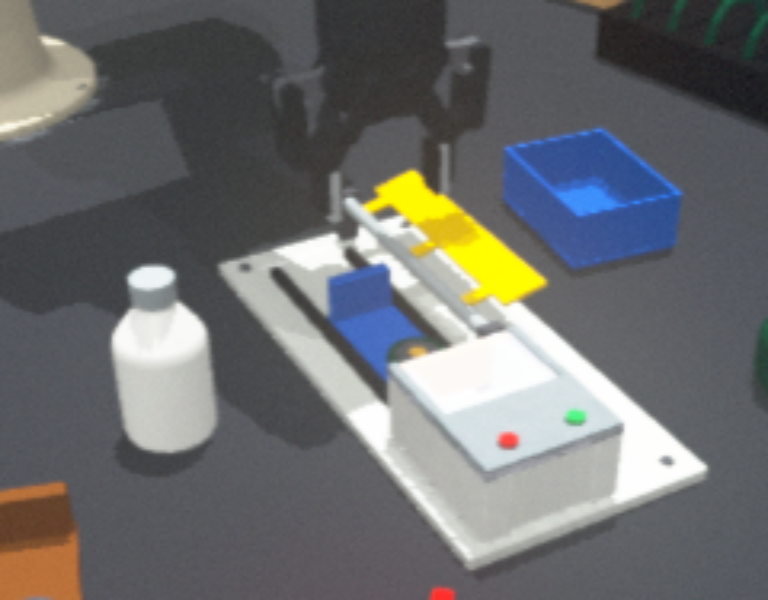

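```bash
python3 -m pendant '[0.03,-0.005,-0.002,0,0.002,0,0.04,-0.005,-0.002,0,0.002,0,0.05,-0.005,-0.002,0,0.002,0,0.05,-0.005,-0.002,0,0.002,0]'; python3 -m pendant '[0.02,0,0,0,0,0,0.032,0,0,0,0,0,0.032,0,0,0,0,0]';python3 go.py -137 35 50 -1|tail -2
```

```text
time_s: 2.63
eef_pos: [479.2, 87.2, 73.9]
ee_rot: [-0.056, 0.707, -0.057, -0.703]
force: [-0.5, 1.2, -0.1]
grip_width: 0.771
time_s: 2.88
eef_pos: [478.9, 87.2, 65.3]
ee_rot: [-0.056, 0.707, -0.057, -0.703]
force: [-0.2, 0.4, -0.5]
grip_width: 0.775
tcp tester (np.float64(-135.7), np.float64(35.6)) 65.3 t 2.88 F [-0.2  0.4 -0.5] gw 0.775
-1 shift/250 [0.061  0.0026 0.0055] rot/pi [-0.0005 -0.0018 -0.    ] R [[0.01, -0.16, -0.99], [-0.0, -0.99, 0.16], [-1.0, 0.0, -0.01]]
```

```bash
python3 -m pendant '[0.02,0,0.004,0,0,0,0.032,0,0.004,0,0,0,0.032,0,0.004,0,0,0]'; python3 -m pendant '[0.016,0,0,0,0,0,0.028,0,0,0,0,0,0.028,0,0,0,0,0]';python3 go.py -137 35 50 -1|tail -2;python3 - <<'E'
from h import *
im=optics.capture("wrist");cv2.imwrite("pics/w3.png",im[:,:,::-1])
im=optics.capture("scene");cv2.imwrite("pics/s3.png",cv2.resize(im[120:270,220:400,::-1],None,fx=4,fy=4))
E
```

```text
time_s: 3.13
eef_pos: [478.0, 87.5, 56.8]
ee_rot: [-0.056, 0.707, -0.057, -0.703]
force: [1.4, 0.9, 1.8]
grip_width: 0.771
time_s: 3.38
eef_pos: [478.1, 87.5, 49.4]
ee_rot: [-0.056, 0.707, -0.057, -0.703]
force: [1.2, 1.6, 3.4]
grip_width: 0.771
tcp tester (np.float64(-136.5), np.float64(35.8)) 49.4 t 3.38 F [1.2 1.6 3.4] gw 0.771
-1 shift/250 [-0.0023  0.0032  0.0018] rot/pi [-0.0006 -0.0018  0.0001] R [[0.01, -0.16, -0.99], [-0.0, -0.99, 0.16], [-1.0, -0.0, -0.01]]
```

View pics/w3.png

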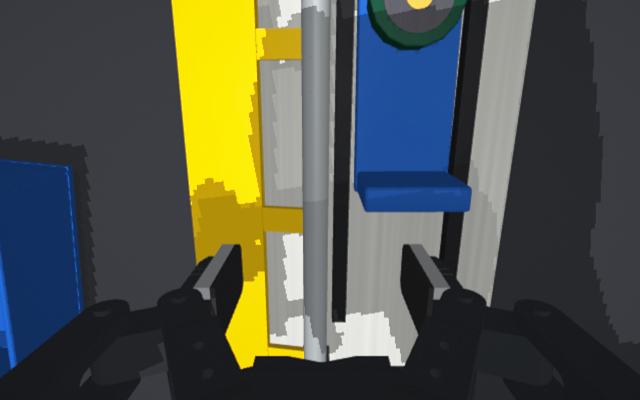

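View pics/s3.png

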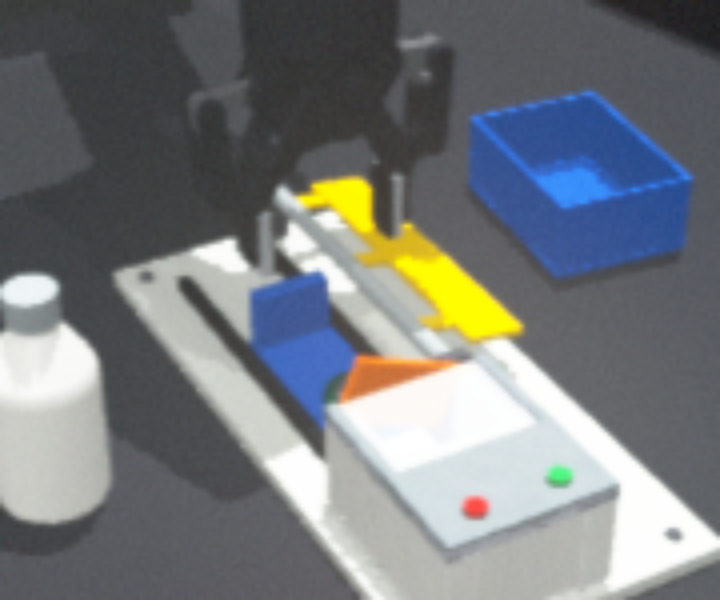

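```bash
python3 -m pendant '[0.02,0.002,0,0,0,0,0.04,0.002,0,0,0,0,0.04,0.002,0,0,0,0]'; python3 -m pendant '[0.016,0,0,0,0,0,0.016,0,0,0,0,0]';python3 go.py -137 35 36 -1|tail -2;python3 - <<'E'
from h import *
im=optics.capture("wrist");cv2.imwrite("pics/w4.png",im[:,:,::-1])
im=optics.capture("scene");cv2.imwrite("pics/s4.png",cv2.resize(im[120:270,220:400,::-1],None,fx=4,fy=4))
E
```

```text
time_s: 3.73
eef_pos: [478.2, 86.7, 39.5]
ee_rot: [-0.056, 0.707, -0.057, -0.703]
force: [0.7, 0.4, 5.0]
grip_width: 0.774
time_s: 3.9
eef_pos: [478.4, 86.6, 35.5]
ee_rot: [-0.056, 0.707, -0.057, -0.703]
force: [1.0, 1.0, 4.9]
grip_width: 0.776
tcp tester (np.float64(-136.2), np.float64(35.0)) 35.5 t 3.9 F [1.  1.  4.9] gw 0.776
-1 shift/250 [-0.0019 -0.0001  0.0034] rot/pi [-0.0007 -0.0019 -0.    ] R [[0.01, -0.16, -0.99], [-0.0, -0.99, 0.16], [-1.0, 0.0, -0.01]]
```

View pics/w4.png

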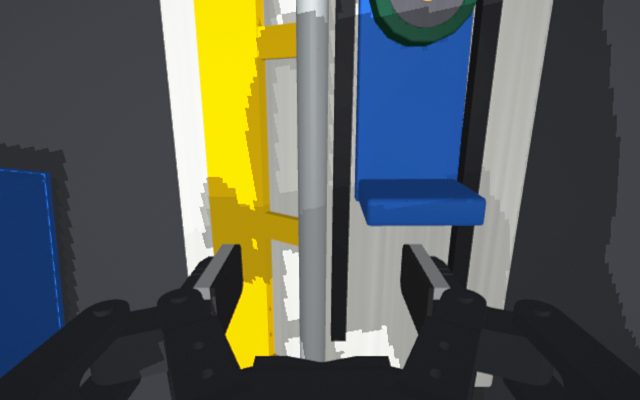

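View pics/s4.png

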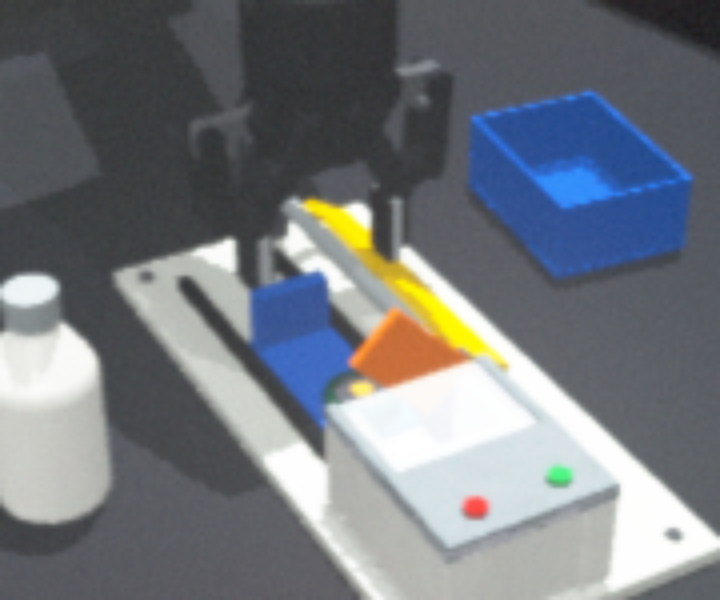

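```bash
python3 - <<'E' | tail -8
from fit import *
for a in(.5,.6,.65,.7,.75,.8,.85):
    o=[]
    for y,z in((-66,10),(-66,-22)):
        yy=38+y*np.cos(a)+z*np.sin(a)-2; zz=40-y*np.sin(a)+z*np.cos(a)
        o.append(((proj(cs,tw(p,[2,yy,zz]))-[220,120])*4).round())
    print(a,o)
E
```

```text
[-0.3 -0.4]]
0.5 [array([364., 347.]), array([334., 409.])]
0.6 [array([373., 335.]), array([337., 396.])]
0.65 [array([378., 329.]), array([339., 389.])]
0.7 [array([383., 323.]), array([341., 382.])]
0.75 [array([388., 317.]), array([344., 375.])]
0.8 [array([393., 311.]), array([347., 369.])]
0.85 [array([399., 306.]), array([350., 362.])]
```

```bash
python3 -m pendant '[-0.01,0,0,0,0,0,-0.01,0,-0.03,0,0,0,-0.01,0,-0.05,0,0,0,-0.01,0,-0.07,0,0,0,-0.01,0,-0.09,0,0,0,-0.01,0,-0.11,0,0,0,-0.01,0,-0.13,0,0,0,-0.01,0,-0.13,0,0,0]'; python3 go.py -60 35 38 -1|tail -2;python3 - <<'E'
from h import *
im=optics.capture("wrist");cv2.imwrite("pics/w5.png",im[:,:,::-1])
im=optics.capture("scene");cv2.imwrite("pics/s5.png",cv2.resize(im[120:270,220:400,::-1],None,fx=4,fy=4))
E
```

```text
time_s: 4.67
eef_pos: [510.8, 81.6, 38.5]
ee_rot: [-0.056, 0.707, -0.057, -0.703]
force: [-0.4, 3.2, 4.8]
grip_width: 0.775
tcp tester (np.float64(-103.4), np.float64(35.1)) 38.5 t 4.67 F [-0.4  3.2  4.8] gw 0.775
-1 shift/250 [ 2.900e-03  1.000e-04 -1.735e-01] rot/pi [-0.0007 -0.0017  0.0001] R [[0.01, -0.16, -0.99], [-0.0, -0.99, 0.16], [-1.0, -0.0, -0.01]]
```

View pics/w5.png

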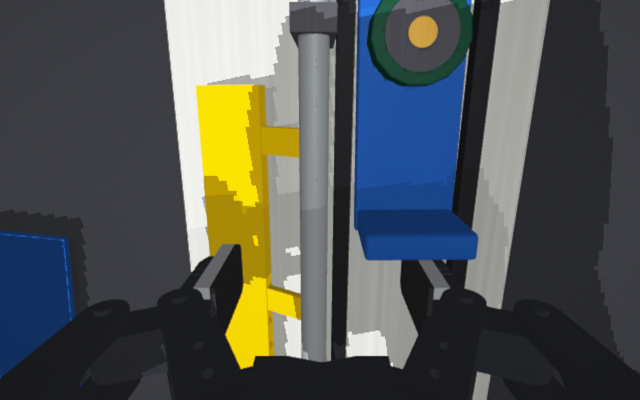

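View pics/s5.png

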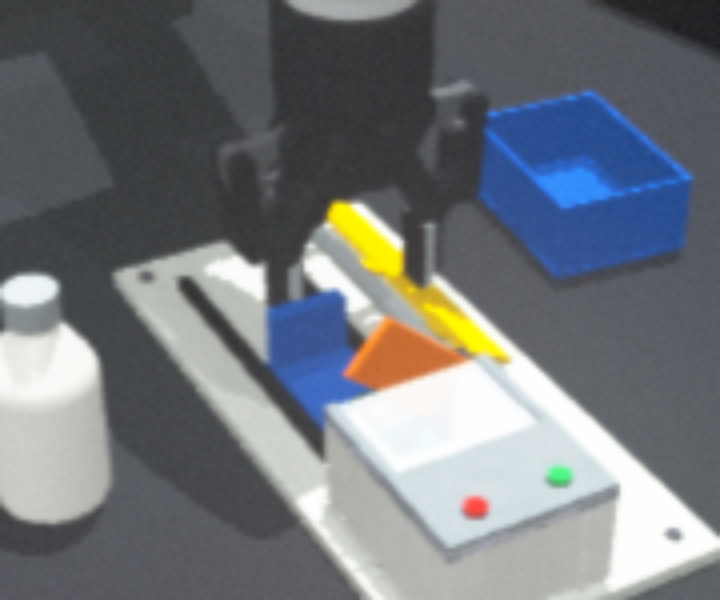

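The finger now pushes the tab: its rear top edge is at row 258, against the right pad. The flap is open about 0.75. I'll carry on pushing.

```bash
python3 -m pendant '[0.002,0,-0.02,0,0,0,0.002,0,-0.04,0,0,0,0.002,0,-0.06,0,0,0,0.002,0,-0.08,0,0,0,0.002,0,-0.1,0,0,0,0.002,0,-0.12,0,0,0,0.002,0,-0.14,0,0,0,0.002,0,-0.14,0,0,0]'; python3 go.py -60 35 38 -1|tail -2;python3 - <<'E'
from h import *
im=optics.capture("wrist");cv2.imwrite("pics/w6.png",im[:,:,::-1])
im=optics.capture("scene");cv2.imwrite("pics/s6.png",cv2.resize(im[120:270,220:400,::-1],None,fx=4,fy=4))
E
```

```text
time_s: 5.43
eef_pos: [545.6, 76.0, 38.3]
ee_rot: [-0.056, 0.707, -0.057, -0.703]
force: [-0.2, 2.9, 4.5]
grip_width: 0.772
tcp tester (np.float64(-68.1), np.float64(35.1)) 38.3 t 5.43 F [-0.2  2.9  4.5] gw 0.772
-1 shift/250 [ 0.0013  0.0004 -0.0325] rot/pi [-0.0007 -0.0021  0.0001] R [[0.01, -0.16, -0.99], [-0.0, -0.99, 0.16], [-1.0, -0.0, -0.01]]
```

View pics/w6.png

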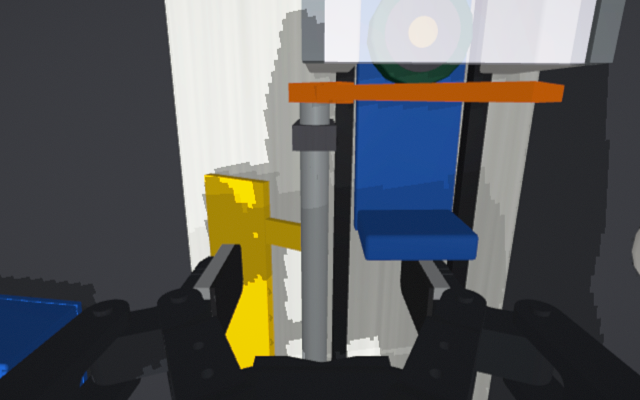

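View pics/s6.png

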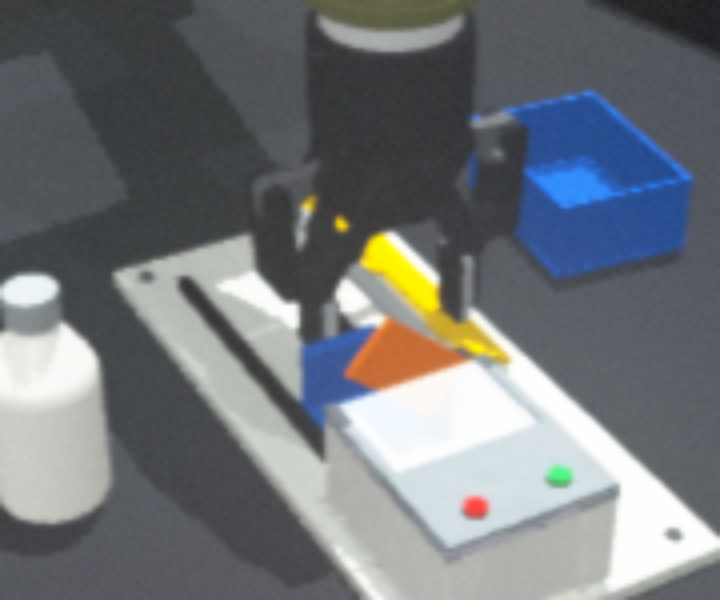

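```bash
python3 -m pendant '[0,0,-0.01,0,0,0,0,0,-0.02,0,0,0,0,0,-0.02,0,0,0,0,0,-0.02,0,0,0]'; python3 -m pendant '[0,0,-0.008,0,0,0,0,0,-0.008,0,0,0,0,0,-0.008,0,0,0]'; python3 go.py -60 35 38 -1|tail -2
```

```text
time_s: 5.87
eef_pos: [550.2, 75.4, 38.5]
ee_rot: [-0.056, 0.707, -0.057, -0.702]
force: [-2.5, 2.8, 4.2]
grip_width: 0.771
time_s: 6.12
eef_pos: [551.7, 75.1, 38.4]
ee_rot: [-0.056, 0.707, -0.057, -0.703]
force: [-3.4, 1.9, 4.6]
grip_width: 0.775
tcp tester (np.float64(-61.9), np.float64(35.1)) 38.4 t 6.12 F [-3.4  1.9  4.6] gw 0.775
-1 shift/250 [ 0.0016  0.0006 -0.0076] rot/pi [-0.0006 -0.002   0.0001] R [[0.01, -0.16, -0.99], [-0.0, -0.99, 0.16], [-1.0, -0.0, -0.01]]
```

```bash
python3 -m pendant '[0,0,-0.008,0,0,0,0,0,-0.008,0,0,0,0,0,-0.008,0,0,0]'; python3 -m pendant '[0,0,-0.008,0,0,0,0,0,-0.008,0,0,0,0,0,-0.008,0,0,0]'; python3 go.py -60 35 38 -1|tail -2;python3 - <<'E'
from h import *
im=optics.capture("wrist");cv2.imwrite("pics/w7.png",im[:,:,::-1])
E
```

```text
time_s: 6.37
eef_pos: [553.1, 74.9, 38.3]
ee_rot: [-0.056, 0.706, -0.057, -0.703]
force: [-5.2, 3.6, 5.5]
grip_width: 0.775
time_s: 6.62
eef_pos: [553.2, 74.9, 38.2]
ee_rot: [0.057, -0.705, 0.057, 0.705]
force: [-13.2, 3.5, 12.0]
grip_width: 0.772
tcp tester (np.float64(-60.5), np.float64(35.2)) 38.2 t 6.62 F [-13.2   3.5  12. ] gw 0.772
-1 shift/250 [ 0.001   0.0007 -0.0019] rot/pi [-0.0008  0.0001 -0.0001] R [[-0.0, -0.16, -0.99], [-0.0, -0.99, 0.16], [-1.0, 0.0, 0.0]]
```

View pics/w7.png

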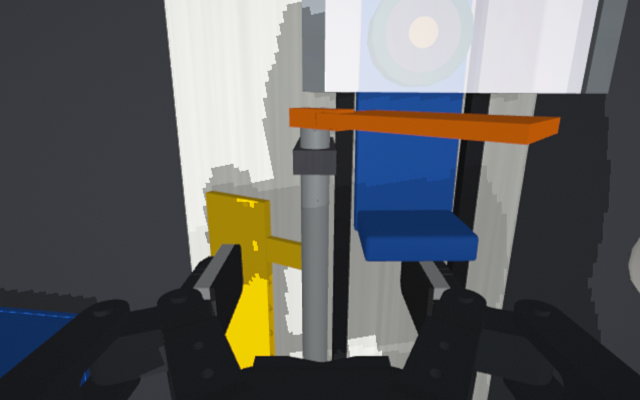

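Position stalled while the push force rose to about 13 N, so the carrier is against the stop. I'll back off, then rise.

```bash
python3 -m pendant '[0,0,0.02,0,0,0,0,0,0.04,0,0,0,0,0,0.06,0,0,0,0,0,0.06,0,0,0,-0.03,0,0.06,0,0,0,-0.06,0,0.06,0,0,0,-0.09,0,0.06,0,0,0,-0.12,0,0.06,0,0,0,-0.2,0,0.06,0,0,0,-0.3,0,0.06,0,0,0,-0.4,0,0.06,0,0,0,-0.4,0,0.06,0,0,0]'; python3 - <<'E'
from h import *
im=optics.capture("wrist");cv2.imwrite("pics/w8.png",im[:,:,::-1])
im=optics.capture("scene");cv2.imwrite("pics/s8.png",cv2.resize(im[120:270,220:400,::-1],None,fx=4,fy=4))
E
python3 go.py -60 35 38 -1|tail -2
```

```text
time_s: 7.67
eef_pos: [540.1, 77.0, 143.1]
ee_rot: [-0.056, 0.707, -0.057, -0.702]
force: [1.2, 0.2, 0.6]
grip_width: 0.776
tcp tester (np.float64(-75.3), np.float64(35.1)) 139.0 t 7.77 F [-1.3  1.1 -0.1] gw 0.775
-1 shift/250 [ 0.4039 -0.     -0.061 ] rot/pi [-0.0008 -0.0003 -0.0001] R [[0.0, -0.16, -0.99], [-0.0, -0.99, 0.16], [-1.0, 0.0, -0.0]]
```

View pics/w8.png

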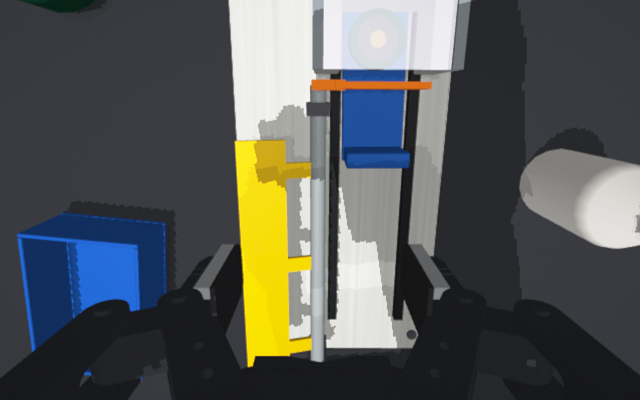

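View pics/s8.png

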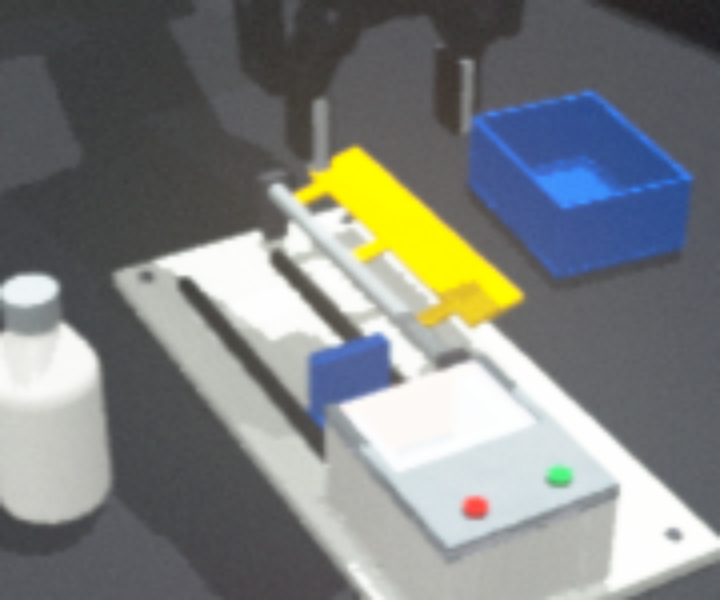

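```bash
python3 - <<'E' | tail -6
from fit import *
c=cam("wrist")
for n,(u,v),z in[("tab rear top L",(346,166),46),("tab R",(409,167),46),("flap top near edge?",(370,89),50),("flap top far",(370,82),50),("guide end",(332,319),17),("bearing near edge",(318,115),48)]: print(n,inv(onz(c,u,v,z)))
E
```

```text
tab rear top L (np.float64(-48.4), np.float64(18.2))
tab R (np.float64(-49.1), np.float64(-20.5))
flap top near edge? (np.float64(-3.2), np.float64(5.6))
flap top far (np.float64(0.6), np.float64(5.7))
guide end (np.float64(-176.6), np.float64(25.2))
bearing near edge (np.float64(-17.7), np.float64(35.3))
```

```bash
python3 -m pendant '[0,0,0,0,0,0,0,0,0,0,0,0,0,0,0,0,0,0,0,0,0,0,0,0]' && python3 -c "
from rig import workorder;print(workorder.finish_job())"
```

```text
time_s: 8.1
eef_pos: [538.2, 77.1, 138.3]
ee_rot: [0.056, -0.705, 0.057, 0.705]
force: [-0.2, -0.7, 0.3]
grip_width: 0.775
the job is handed in; nothing more can be done
None
```

The carrier is home against the back stop and the flap has closed behind the driver. I handed the job in at about 8 s of the 48 s limit; the system gives no verdict.

- **What I did:** With the gripper across the lane, the left fingertip pressed the paddle down. I estimate this held the flap at about 0.75 to 0.8 rad, judged from the pictures because there was no direct reading. The right fingertip pushed the carrier by its tab until the arm stalled on the stop, where the measured force rose to 13 N along world x. I then backed off about 15 mm and raised the arm.
- **Carrier:** In the last wrist picture the tab's rear face was 48 to 49 mm before the mouth, against a nominal 48 mm. The carrier looked flat and straight in the lane.
- **Flap and robot:** The flap looked closed. The arm was clear, about 138 mm above the table at the tool point, and the force reading was down to noise.
- **Bystanders:** I steered clear of all three. The bottle and bin looked unmoved in the last pictures. I did not recheck the cup.
- **Disagreements:** The fixed cameras and the wrist camera differed by about 2 to 3 mm sideways, so I aimed at a point between the two. One flap corner was also about 10 mm off the position fit and had little weight in it.

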